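# Weigh the tall-capped sample vial

## Task

Of the amber vials in the dark metal storage block, lift out the one with the tall narrow cap and stand it on the round steel pan of the balance, its whole base on the pan, so the pump's output can be weighed. Keep the vial upright all the way and set it down gently rather than dropping it, then let go.

Things in the scene. Friction and masses are not known exactly. Their poses are not given: they have to be found in the camera images.
- vial: vial to move, upright in a block pocket: amber glass body 28 mm in diameter, 42 mm tall, 3 mm neck, then white ribbed cap 22 mm in diameter, 30 mm tall, the only part to grip; about 50 g. Origin: centre of its underside, z up; the cap spans z = 45 to 75 mm. Two other vials in the block differ only in a low wide cap (31 mm in diameter, 12 mm tall, top 15 mm above the block)
- block: fixed dark grey metal block, 66 (x) by 226 (y) by 50 mm tall; origin: centre of its underside, z up. One row of four round pockets along its y axis at y = -82.5, -27.5, 27.5, 82.5 mm, 30 mm in diameter, 42 mm deep (vial undersides start 8 mm above the origin); one is empty. Beside a cap, towards the block's +x and -x, nothing stands above the block's top
- pan (a point): centre of the upper face of the balance's round steel pan, 120 mm in diameter, level, rigid, 70 mm above the bench. The white balance housing, fixed, 190 mm wide along y, reaches 152 mm from here towards its -x (display side) and 73 mm towards +x, and lies 10 mm or more below the pan's face
Things that resemble listed ones, but are neither listed nor needed, are in the scene too. What is shaped like the vial but turquoise is not meant. Several things look just like the block: the one meant starts nearest to the robot's base.

How it is judged:
On the way:
1. the vial is lifted out of its pocket, upright, its underside above the top of the block (z of vial in the frame of block above 0.053 m and angle between vial's own z axis and vertical below 0.35 rad), for 0.1 s.
At the end, for the whole second after the job is handed in: the tall-capped vial stands on the balance pan, at rest and released, within 10 degrees of upright, its axis within 47 mm of the pan's centre (whole base on the pan) and its underside within 6 mm of the pan's face (horizontal distance between vial and pan below 0.047 m and z of vial in the frame of pan between -0.006 and 0.006 m and angle between vial's own z axis and vertical below 0.17 rad and linear speed of vial below 0.03 m/s); the robot touches nothing.
It fails at once if the vial is tipped more than 40 degrees (angle between vial's own z axis and vertical above 0.7 rad).
It fails at once if the vial is dropped: it moves faster than 0.6 m/s (a fall of about 20 mm) with no finger touching it (linear speed of vial above 0.6 m/s and contact force between the fingers and vial below 0.01 N).
It also fails if it takes over 40 s, if anything falls off the work surface, if the arm or the gripper's body presses on something with over 40 N, if the wrist force passes 120 N, or if a joint passes its speed limit or range.

## Robot

A 7-joint arm with a two-finger parallel gripper is mounted at the origin on the work surface. World frame = base frame: x ahead of the robot, y to its left, z up, the work surface at z = 0. Lengths are in m, angles in rad, forces in N, time in s.
With the tool pointing down it reaches from about 0.4 to 0.85 m from the base axis. Payload 10.4 kg.
Tool frame: the origin (TCP) lies on the mounting face of the last link; the fingertips stand r.tips_ahead ahead of it and the grasp point (between the pads) lies 164 mm ahead of it (r.tips_ahead is the distance from the TCP to the fingertips, in m); z points along the fingers, y is the line along which they close (so a half turn about z gives the same grasp; the last joint's range is limited). The gripper opens to 87 mm and grips with 3 to 60 N. Pads are 19 mm wide; open, the fingers measure 117 mm over their backs; the gripper's body (75 mm by 190 mm) begins 51 mm behind the grasp point.
Start: joints at [-1.342, 0.332, -0.065, 1.46, 0.022, 1.35, -0.088], TCP at [0.156, 0.605, 0.405] pointing down, gripper open.
Joint ranges: [-2.6, 2.6], [-0.5, 2.12], [-1.47, 1.34], [0.16, 2.42], [-1.27, 4.41], [0.06, 2.06], [-2.6, 2.6]. Speed limits (rad/s): [2.22, 2.22, 2.79, 2.79, 3.14, 3.14, 3.14].

## Interface

Orientations are given as a unit quaternion [x, y, z, w].
In Python, from bench import telemetry, imaging, job, r gives the robot as it stands.
- The arm moves only by the tool move_arm, never from a script. Its argument "steps" is a list of rows, each an object of numbers: "dx", "dy", "dz": the shift along the tool's x, y, z in cm; "spin": the turn about the tool's z in rad. In form: [{"dx": .., "dy": .., "dz": .., "spin": ..}, ...]. A call has 1 to 12 rows; each row shifts and turns the commanded pose from where the row before left it, along the tool's axes as they then stand; what a row does not reach is not made up. A row lasts 1/10 s, in which the tool goes at most 50 mm and 8.59 degrees, less where a joint would pass 70% of its speed; a pose out of reach is approached as far as the arm can. A call with a gripper value outside its range is refused whole. "claw" is the finger opening in cm, from 0 to 8.7, set as the call begins (left out, the last holds). The fingers move at their own pace and stop on an object; "squeeze" is the grip in N (left out, the last holds). Time passes only in rows, so rows that do not move let the fingers close. It gives the time, the measured TCP pose, the force, the opening and the grip force at its end, in the units of the state.
- telemetry.read_state(): the state, without advancing time (a new reading comes with each control period).
- imaging.camera(name): name is "side" or "top"; returns a dict with "img" (384x512x3 uint8, red, green, blue), "camera_matrix" (3x3 intrinsics, pixels), "R" (3x3) and "t" (3): a world point X has camera coordinates R X + t. Camera axes: x right, y down, z forward; pixel columns grow to the right and rows downward; lengths in m; the calibration is good to about 2 mm. A picture is of the moment at which its call begins. There is no depth.
- job.close_job(): hands the job in; it is judged then, once.
The state is a dict: "time": time; "joint_positions": joint angles; "joint_vel": joint speeds; "joint_torque": joint torques, N m; "ee_pos": TCP position; "eef_rot": TCP orientation; "ft_force": force on the tool from outside, world axes, zero at the start; "torque": the same for the moment, N m; "width": finger opening in m; "grip_force": force on a finger pad.
Only numpy, scipy, OpenCV 4.12 (cv2) and the standard library are available. Lean on these libraries where they do the work, as an engineer would, in place of code of your own. Each camera call takes 0.05 s, during which the arm holds its last target. There are 200 camera calls.

## Working session

There is one attempt and no reset: what is moved stays moved. The work goes in short steps, Python scripts to look and compute and a tool call to move; the robot and the scene stay as the last step left them, time stands still between calls to the robot, and variables do not carry over. Pictures are saved under pics/ and viewed, at most 10 in all, crops included, and the job is handed in when it is done.

Besides the shell and the picture viewer there is one more tool, called after "Emit:" as name([rows], argument=value, ...), one row to a line, values as JSON. move_arm: Moves the arm, as the interface text tells. Its arguments: {"type":"object","properties":{"steps":{"type":"array","items":{"type":"object","properties":{"dx":{"type":"number"},"dy":{"type":"number"},"dz":{"type":"number"},"spin":{"type":"number"}}}},"claw":{"type":"number"},"squeeze":{"type":"number"}},"required":["steps"]}

```bash
mkdir -p pics; python3 - <<'E'
from bench import telemetry, imaging, job, r
import cv2, numpy as np
for n in("side","top"):
    c=imaging.camera(n); cv2.imwrite(f"pics/{n}0.png",cv2.resize(c["img"][:,:,::-1],None,fx=1.5,fy=1.5))
    np.savez(f"{n}0.npz",**c)
    print(n,c["camera_matrix"].round(1).tolist(),c["R"].round(3).tolist(),c["t"].round(3).tolist(), (-c["R"].T@c["t"]).round(3))
print(telemetry.read_state(), r.tips_ahead)
E
```

```text
side [[436.6, 0.0, 251.6], [0.0, 436.6, 191.0], [0.0, 0.0, 1.0]] [[0.874, -0.486, 0.009], [-0.293, -0.543, -0.787], [0.388, 0.685, -0.617]] [-0.518, 0.132, 1.207] [ 0.023 -1.007  0.853]
top [[378.0, 0.0, 252.7], [0.0, 378.0, 191.5], [0.0, 0.0, 1.0]] [[-0.009, -1.0, 0.003], [-0.982, 0.008, -0.189], [0.189, -0.004, -0.982]] [-0.159, 0.506, 1.23] [ 0.263 -0.158  1.304]
{'time': 0.1, 'joint_positions': array([-1.34159029,  0.33278419, -0.06472002,  1.46089022,  0.02160159,
        1.34988092, -0.08847643]), 'joint_vel': array([-0.00158814, -0.00169918, -0.00036511, -0.00251513,  0.00033171,
        0.00092641,  0.00045914]), 'joint_torque': array([ 1.72185060e-03, -6.24548292e+01,  2.46560090e-02, -3.90711594e+01,
       -6.14793319e-02,  3.66197980e-02,  7.07080926e-05]), 'ee_pos': array([0.15567306, 0.60517341, 0.40403298]), 'eef_rot': array([ 1.25539498e-01,  9.92088420e-01, -6.31302890e-04, -5.30161990e-05]), 'ft_force': array([ 0.91885794,  0.57657254, -0.28007356]), 'torque': array([-0.02146144,  0.00495034, -0.03933509]), 'grip_force': 0.0, 'width': 0.08690490344220703} 0.1822
```

View pics/side0.png

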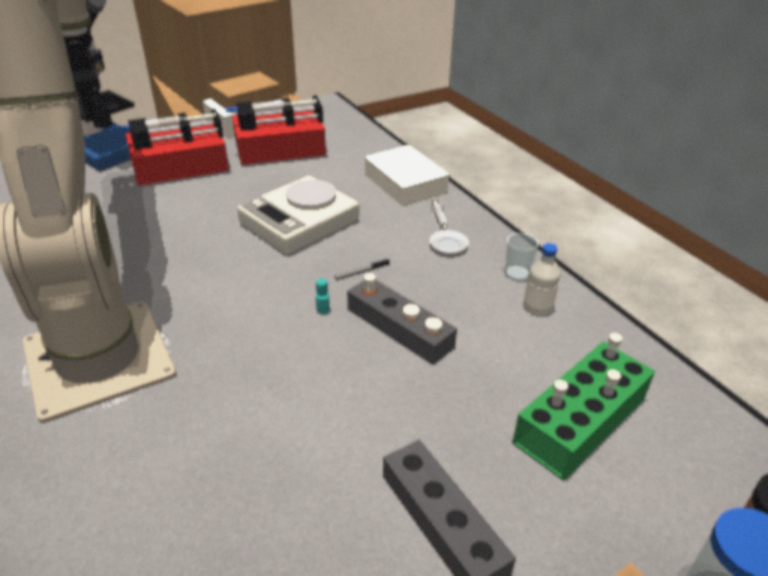

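View pics/top0.png

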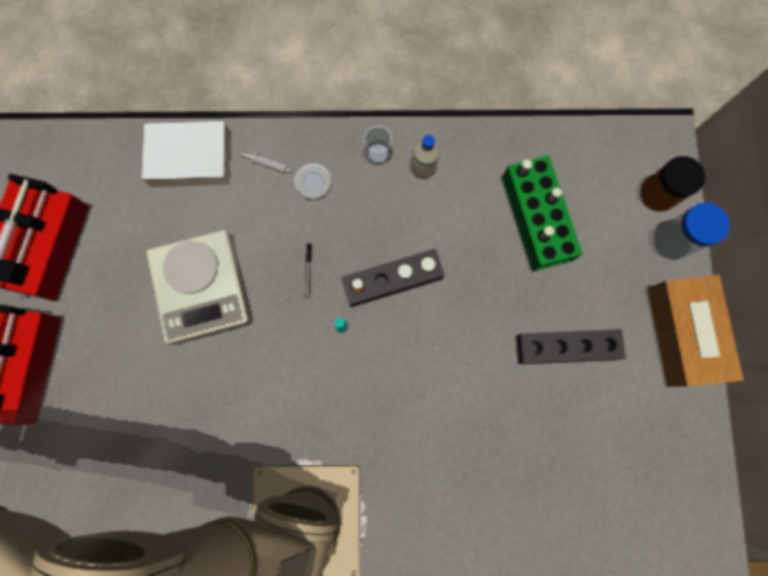

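The side view shows a dark block with three white caps at about (400,318), and the top view shows it at (393,277). An empty dark block lies further off, at top (570,347). The turquoise decoy is at top (340,325). The balance pan is at top (190,267) and side (311,193). The tall narrow cap looks to be at top (358,285), side (370,283). I'll measure these and confirm with a crop.

```bash
cat > h.py <<'E'
import numpy as np, cv2
def ray(c,p):
    d=c["R"].T@np.linalg.inv(c["camera_matrix"])@np.array([p[0],p[1],1.]); return -c["R"].T@c["t"],d
def plane(c,p,z):
    o,d=ray(c,p); return o+d*(z-o[2])/d[2]
def tri(ca,pa,cb,pb):
    P=[c["camera_matrix"]@np.c_[c["R"],c["t"]] for c in(ca,cb)]
    X=cv2.triangulatePoints(P[0],P[1],np.array(pa,float).reshape(2,1),np.array(pb,float).reshape(2,1)); return (X[:3]/X[3]).ravel()
def blobs(img,mask,box,amin=12):
    m=np.zeros(mask.shape,np.uint8); x0,y0,x1,y1=box; m[y0:y1,x0:x1]=mask[y0:y1,x0:x1]
    n,l,s,c=cv2.connectedComponentsWithStats(m); return [(c[i].round(2),s[i].tolist()) for i in range(1,n) if s[i][4]>=amin],l
E
python3 - <<'E'
from h import *
C={n:dict(np.load(n+"0.npz")) for n in("side","top")}
box={"top":(222,160,300,208),"side":(225,175,310,245)}
pan={"top":(100,150,155,205),"side":(180,112,230,145)}
out=[]
for n in C:
    im=C[n]["img"]; hsv=cv2.cvtColor(im,cv2.COLOR_RGB2HSV)
    white=((hsv[...,2]>150)&(hsv[...,1]<70)).astype(np.uint8)
    print(n,"caps",blobs(im,white,box[n])[0])
    dark=(hsv[...,2]<95).astype(np.uint8)
    b,_=blobs(im,dark,box[n],200); print(" block",b)
    x0,y0,x1,y1=box[n]; cr=cv2.resize(im[y0:y1,x0:x1],(400,280),interpolation=cv2.INTER_CUBIC); out.append(cr)
    x0,y0,x1,y1=pan[n]; cr=cv2.resize(im[y0:y1,x0:x1],(400,280),interpolation=cv2.INTER_CUBIC); out.append(cr)
    p=(int((x0+x1)/2),int((y0+y1)/2)); print(" pan hsv",hsv[p[1],p[0]-1],"row",hsv[p[1],x0:x1:2].tolist())
cv2.imwrite("pics/crop1.png",np.vstack([np.hstack(out[:2]),np.hstack(out[2:])])[:,:,::-1])
E
```

```text
side caps [(array([233.28, 177.72]), [225, 175, 22, 9, 126]), (array([269.21, 209.31]), [225, 175, 85, 70, 3685])]
 block [(array([267.45, 220.45]), [232, 195, 72, 48, 928])]
 pan hsv [ 10  10 223] row [[21, 19, 232], [26, 16, 240], [24, 16, 242], [24, 16, 242], [26, 15, 241], [21, 17, 236], [12, 11, 223], [13, 10, 222], [10, 10, 221], [12, 11, 225], [12, 11, 224], [10, 10, 223], [10, 10, 223], [9, 11, 226], [10, 10, 225], [11, 12, 226], [12, 11, 225], [12, 11, 224], [9, 11, 224], [10, 10, 223], [10, 10, 222], [12, 12, 220], [22, 16, 236], [23, 19, 230], [19, 24, 203]]
top caps [(array([285.05, 175.56]), [281, 172, 9, 8, 61]), (array([269.74, 180.33]), [266, 176, 9, 9, 61]), (array([237.73, 188.67]), [235, 186, 7, 6, 33])]
 block [(array([260.58, 185.96]), [228, 166, 68, 39, 1164])]
 pan hsv [ 15  22 182] row [[25, 33, 198], [31, 29, 209], [31, 29, 209], [31, 29, 208], [27, 25, 194], [14, 21, 180], [14, 21, 180], [13, 23, 179], [13, 23, 179], [14, 24, 180], [14, 24, 180], [14, 21, 181], [13, 22, 183], [15, 22, 182], [14, 21, 182], [11, 22, 182], [13, 22, 182], [15, 23, 181], [13, 23, 180], [14, 21, 179], [15, 23, 178], [13, 23, 179], [21, 27, 152], [33, 28, 197], [35, 27, 205], [35, 27, 206], [36, 26, 206], [29, 29, 199]]
```

View pics/crop1.png

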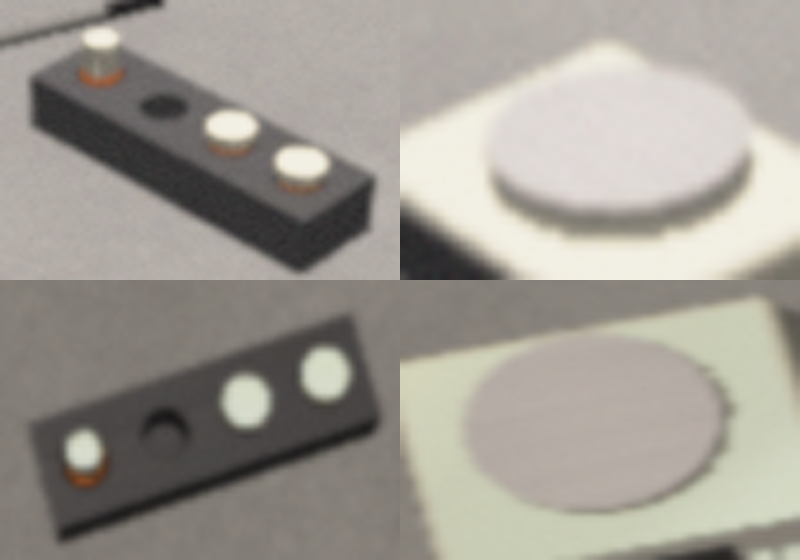

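The crop confirms the candidates. The left vial, at top (238,189) and side (246,184), has the tall narrow white cap with amber below it. The other two, at top (270,180) and (285,176), have low wide caps. The pan's edge is clear in both views.

```bash
python3 - <<'E'
from h import *
from scipy.spatial.transform import Rotation as Ro
S,T=[dict(np.load(n+"0.npz")) for n in("side","top")]
f=lambda a,b:print(tri(S,a,T,b).round(4))
f((246.1,183.9),(237.73,188.67)); f((273.6,205.9),(269.74,180.33)); f((288.6,214.6),(285.05,175.56))
f((206.9,127.7),(126.1,177.9))
v=plane(T,(237.73,188.67),.083)
w=plane(T,(285.05,175.56),.065); w2=plane(T,(269.74,180.33),.065); p=plane(T,(126.1,177.9),.07)
print("plane",v,w2,w,p,"row spacing",np.linalg.norm((w-v)[:2]))
d=(v-w)[:2]; yaw=np.arctan2(d[1],d[0])-np.pi/2; print("block yaw",yaw)
R=Ro.from_quat([.12554,.99209,-.00063,-.00005]).as_matrix(); print(R.round(3)); 
# block outline yaw
hsv=cv2.cvtColor(T["img"],cv2.COLOR_RGB2HSV)
E
```

```text
[ 0.5086 -0.1141  0.0822]
[ 0.539  -0.2208  0.0651]
[ 0.5552 -0.2727  0.0658]
[0.5521 0.26   0.0684]
plane [ 0.50737718 -0.11374036  0.083     ] [ 0.53862329 -0.22058946  0.065     ] [ 0.5546312  -0.27241457  0.065     ] [0.54986713 0.26000316 0.07      ] row spacing 0.16556100756421108
block yaw 0.28944210191011055
[[-0.968  0.249 -0.   ]
 [ 0.249  0.968 -0.001]
 [-0.    -0.001 -1.   ]]
```

Emit:
move_arm([
  {"dx": -3.5, "dy": -1.75},
  {"dx": -3.5, "dy": -1.75},
  {"dx": -3.5, "dy": -1.75},
  {"dx": -3.5, "dy": -1.75},
  {"dx": -3.5, "dy": -1.75},
  {"dx": -3.5, "dy": -1.75},
  {"dx": -3.5, "dy": -1.75},
  {"dx": -3.5, "dy": -1.75},
  {"dx": -3.5, "dy": -1.75},
  {"dx": -3.5, "dy": -1.75},
], claw=8.7)

```text
$.steps[0]: bad value
```

Emit:
move_arm([
  {"dx": -1.4, "dy": -3.6},
  {"dx": -1.4, "dy": -3.6},
  {"dx": -1.4, "dy": -3.6},
  {"dx": -1.4, "dy": -3.6},
  {"dx": -1.4, "dy": -3.6},
  {"dx": -1.4, "dy": -3.6},
  {"dx": -1.4, "dy": -3.6},
  {"dx": -1.4, "dy": -3.6},
  {"dx": -1.4, "dy": -3.6},
  {"dx": -1.4, "dy": -3.6},
  {"dx": -1.4, "dy": -3.6},
  {"dx": -1.4, "dy": -3.6},
])

```text
$.steps[0]: bad value
```

Emit:
move_arm([
  {"spin": 0.13},
  {"spin": 0.13},
  {"spin": 0.13},
  {"spin": 0.13},
  {"spin": 0.13},
  {"spin": 0.13},
  {"spin": 0.13},
  {"spin": 0.12},
  {},
])

```text
$.steps[0]: bad value
```

All four keys seem to be required in each row, so I'll try one full row.

Emit:
move_arm([
  {"dx": -3.5, "dy": -1.75, "dz": 0, "spin": 0},
], claw=8.7)

```text
time: 0.2
ee_pos: [0.1807, 0.5816, 0.4037]
eef_rot: [0.122, 0.993, -0.0, -0.002]
ft_force: [0.7, 0.8, -0.6]
width: 0.0868
grip_force: 0.0
```

Emit:
move_arm([
  {"dx": -3.5, "dy": -1.75, "dz": 0, "spin": 0},
  {"dx": -3.5, "dy": -1.75, "dz": 0, "spin": 0},
  {"dx": -3.5, "dy": -1.75, "dz": 0, "spin": 0},
  {"dx": -3.5, "dy": -1.75, "dz": 0, "spin": 0},
  {"dx": -3.5, "dy": -1.75, "dz": 0, "spin": 0},
  {"dx": -3.5, "dy": -1.75, "dz": 0, "spin": 0},
  {"dx": -3.5, "dy": -1.75, "dz": 0, "spin": 0},
  {"dx": -3.5, "dy": -1.75, "dz": 0, "spin": 0},
  {"dx": -3.5, "dy": -1.75, "dz": 0, "spin": 0},
])

```text
time: 1.1
ee_pos: [0.452, 0.3473, 0.4045]
eef_rot: [0.126, 0.992, -0.0, -0.0]
ft_force: [0.4, 0.9, 0.8]
width: 0.0871
grip_force: 0.0
```

Emit:
move_arm([
  {"dx": -1.4, "dy": -3.6, "dz": 0, "spin": 0},
  {"dx": -1.4, "dy": -3.6, "dz": 0, "spin": 0},
  {"dx": -1.4, "dy": -3.6, "dz": 0, "spin": 0},
  {"dx": -1.4, "dy": -3.6, "dz": 0, "spin": 0},
  {"dx": -1.4, "dy": -3.6, "dz": 0, "spin": 0},
  {"dx": -1.4, "dy": -3.6, "dz": 0, "spin": 0},
  {"dx": -1.4, "dy": -3.6, "dz": 0, "spin": 0},
  {"dx": -1.4, "dy": -3.6, "dz": 0, "spin": 0},
  {"dx": -1.4, "dy": -3.6, "dz": 0, "spin": 0},
  {"dx": -1.4, "dy": -3.6, "dz": 0, "spin": 0},
  {"dx": -1.4, "dy": -3.6, "dz": 0, "spin": 0},
  {"dx": -1.4, "dy": -3.6, "dz": 0, "spin": 0},
])

```text
time: 2.3
ee_pos: [0.5059, -0.1131, 0.4046]
eef_rot: [0.125, 0.992, 0.0, -0.0]
ft_force: [0.3, -0.2, 0.5]
width: 0.087
grip_force: 0.0
```

Emit:
move_arm([
  {"dx": 0, "dy": 0, "dz": 0, "spin": 0.13},
  {"dx": 0, "dy": 0, "dz": 0, "spin": 0.13},
  {"dx": 0, "dy": 0, "dz": 0, "spin": 0.13},
  {"dx": 0, "dy": 0, "dz": 0, "spin": 0.13},
  {"dx": 0, "dy": 0, "dz": 0, "spin": 0.13},
  {"dx": 0, "dy": 0, "dz": 0, "spin": 0.13},
  {"dx": 0, "dy": 0, "dz": 0, "spin": 0.13},
  {"dx": 0, "dy": 0, "dz": 0, "spin": 0.12},
  {"dx": 0, "dy": 0, "dz": 0, "spin": 0},
  {"dx": 0, "dy": 0, "dz": 0, "spin": 0},
])

```text
time: 3.3
ee_pos: [0.5061, -0.1115, 0.4045]
eef_rot: [0.596, 0.803, -0.0, -0.0]
ft_force: [0.1, -0.6, 0.6]
width: 0.0871
grip_force: 0.0
```

Emit:
move_arm([
  {"dx": -0.3, "dy": 0.1, "dz": 2.5, "spin": 0},
  {"dx": 0, "dy": 0, "dz": 2.5, "spin": 0},
  {"dx": 0, "dy": 0, "dz": 2.5, "spin": 0},
  {"dx": 0, "dy": 0, "dz": 2.5, "spin": 0},
  {"dx": 0, "dy": 0, "dz": 1.5, "spin": 0},
  {"dx": 0, "dy": 0, "dz": 0, "spin": 0},
])

```text
time: 3.9
ee_pos: [0.5072, -0.114, 0.2878]
eef_rot: [0.597, 0.802, -0.001, -0.001]
ft_force: [-0.6, -0.4, -0.0]
width: 0.0873
grip_force: 0.0
```

```bash
python3 - <<'E'
from bench import imaging
import cv2, numpy as np
o=[]
for n,b in(("side",(200,130,320,250)),("top",(215,135,315,235))):
    i=imaging.camera(n)["img"]; o.append(cv2.resize(i[b[1]:b[3],b[0]:b[2]],(400,400),interpolation=cv2.INTER_CUBIC))
cv2.imwrite("pics/close1.png",np.hstack(o)[:,:,::-1])
E
```

```text
(no output)
```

View pics/close1.png

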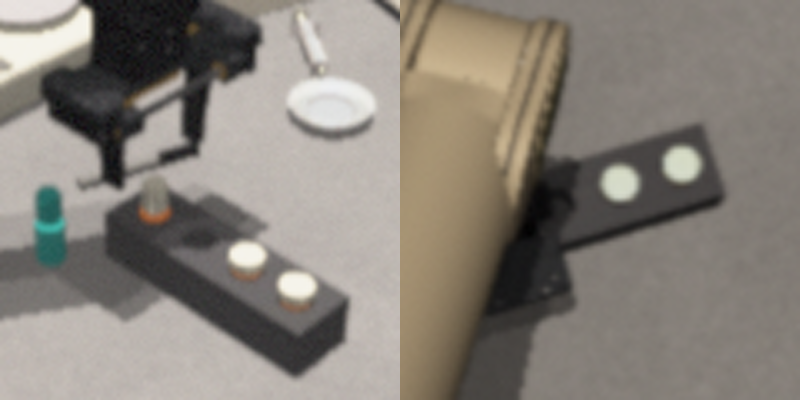

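The side crop shows the fingers at (112,185) and (190,150), straddling the tall cap at (155,190). The turquoise vial at (50,225) is clear of them. Next I descend and grip.

Emit:
move_arm([
  {"dx": 0, "dy": 0.05, "dz": 2, "spin": 0},
  {"dx": 0, "dy": 0, "dz": 1.5, "spin": 0},
  {"dx": 0, "dy": 0, "dz": 1, "spin": 0},
  {"dx": 0, "dy": 0, "dz": 0.5, "spin": 0},
  {"dx": 0, "dy": 0, "dz": 0, "spin": 0},
])

```text
time: 4.5
ee_pos: [0.5085, -0.1141, 0.2398]
eef_rot: [0.598, 0.802, 0.0, -0.0]
ft_force: [-1.0, -0.7, 0.3]
width: 0.0868
grip_force: 0.0
```

Emit:
move_arm([
  {"dx": 0, "dy": 0, "dz": 0, "spin": 0},
  {"dx": 0, "dy": 0, "dz": 0, "spin": 0},
  {"dx": 0, "dy": 0, "dz": 0, "spin": 0},
  {"dx": 0, "dy": 0, "dz": 0, "spin": 0},
  {"dx": 0, "dy": 0, "dz": 0, "spin": 0},
  {"dx": 0, "dy": 0, "dz": 0, "spin": 0},
  {"dx": 0, "dy": 0, "dz": 0, "spin": 0},
  {"dx": 0, "dy": 0, "dz": 0, "spin": 0},
], claw=1, squeeze=12)

```text
time: 5.3
ee_pos: [0.5084, -0.1141, 0.2397]
eef_rot: [0.598, 0.802, 0.0, -0.0]
ft_force: [-0.7, 0.3, 0.7]
width: 0.031
grip_force: 0.0
```

Emit:
move_arm([
  {"dx": 0, "dy": 0, "dz": 0, "spin": 0},
  {"dx": 0, "dy": 0, "dz": 0, "spin": 0},
  {"dx": 0, "dy": 0, "dz": 0, "spin": 0},
  {"dx": 0, "dy": 0, "dz": 0, "spin": 0},
])

```text
time: 5.7
ee_pos: [0.5084, -0.114, 0.2397]
eef_rot: [0.598, 0.802, 0.0, -0.0]
ft_force: [0.1, -0.2, -0.4]
width: 0.0219
grip_force: 12.0
```

Emit:
move_arm([
  {"dx": 0, "dy": 0, "dz": 0, "spin": 0},
  {"dx": 0, "dy": 0, "dz": -0.5, "spin": 0},
  {"dx": 0, "dy": 0, "dz": -1, "spin": 0},
  {"dx": 0, "dy": 0, "dz": -1.5, "spin": 0},
  {"dx": 0, "dy": 0, "dz": -1.5, "spin": 0},
  {"dx": 0, "dy": 0, "dz": -1.5, "spin": 0},
  {"dx": 0, "dy": 0, "dz": -1.5, "spin": 0},
  {"dx": 0, "dy": 0, "dz": -1.5, "spin": 0},
  {"dx": 0, "dy": 0, "dz": -1.5, "spin": 0},
  {"dx": 0, "dy": 0, "dz": -1, "spin": 0},
  {"dx": 0, "dy": 0, "dz": -0.5, "spin": 0},
  {"dx": 0, "dy": 0, "dz": 0, "spin": 0},
], squeeze=20)

```text
time: 6.9
ee_pos: [0.5085, -0.1141, 0.3603]
eef_rot: [0.598, 0.802, 0.0, 0.0]
ft_force: [-0.6, -0.7, -0.1]
width: 0.0215
grip_force: 20.0
```

```bash
python3 - <<'E'
from bench import imaging
import cv2
b=(190,90,310,210); i=imaging.camera("side")["img"]
cv2.imwrite("pics/lift1.png",cv2.resize(i[b[1]:b[3],b[0]:b[2],::-1],(480,480),interpolation=cv2.INTER_CUBIC))
E
```

```text
(no output)
```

View pics/lift1.png

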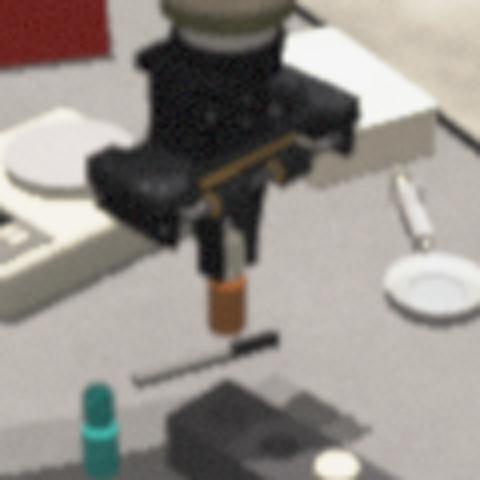

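The vial hangs upright under the fingers at (228,300). Now I carry it to the pan.

Emit:
move_arm([
  {"dx": 1, "dy": 0.43, "dz": 0, "spin": 0},
  {"dx": 2, "dy": 0.86, "dz": 0, "spin": 0},
  {"dx": 3, "dy": 1.28, "dz": 0, "spin": 0},
  {"dx": 3, "dy": 1.28, "dz": 0, "spin": 0},
  {"dx": 3, "dy": 1.28, "dz": 0, "spin": 0},
  {"dx": 3, "dy": 1.28, "dz": 0, "spin": 0},
  {"dx": 3, "dy": 1.28, "dz": 0, "spin": 0},
  {"dx": 3, "dy": 1.28, "dz": 0, "spin": 0},
  {"dx": 3, "dy": 1.28, "dz": 0, "spin": 0},
  {"dx": 3, "dy": 1.28, "dz": 0, "spin": 0},
  {"dx": 3, "dy": 1.28, "dz": 0, "spin": 0},
  {"dx": 2, "dy": 0.86, "dz": 0, "spin": 0},
])

```text
time: 8.15
ee_pos: [0.5475, 0.2351, 0.3587]
eef_rot: [0.597, 0.802, -0.0, -0.001]
ft_force: [-0.4, -0.8, -0.6]
width: 0.0212
grip_force: 20.0
```

Emit:
move_arm([
  {"dx": 1.6, "dy": 0.7, "dz": 0, "spin": 0},
  {"dx": 1, "dy": 0.4, "dz": 0.5, "spin": 0},
  {"dx": 0, "dy": 0, "dz": 1, "spin": 0},
  {"dx": 0, "dy": 0, "dz": 1, "spin": 0},
  {"dx": 0, "dy": 0, "dz": 1, "spin": 0},
  {"dx": 0, "dy": 0, "dz": 0.5, "spin": 0},
  {"dx": 0, "dy": 0, "dz": 0, "spin": 0},
  {"dx": 0, "dy": 0, "dz": 0, "spin": 0},
])

```text
time: 8.95
ee_pos: [0.5515, 0.2594, 0.3199]
eef_rot: [0.598, 0.801, 0.0, 0.0]
ft_force: [0.3, 0.1, -0.5]
width: 0.0213
grip_force: 20.0
```

```bash
python3 - <<'E'
from bench import imaging
import cv2
b=(150,70,270,160); i=imaging.camera("side")["img"]
cv2.imwrite("pics/pan1.png",cv2.resize(i[b[1]:b[3],b[0]:b[2],::-1],(640,480),interpolation=cv2.INTER_CUBIC))
E
```

```text
(no output)
```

View pics/pan1.png

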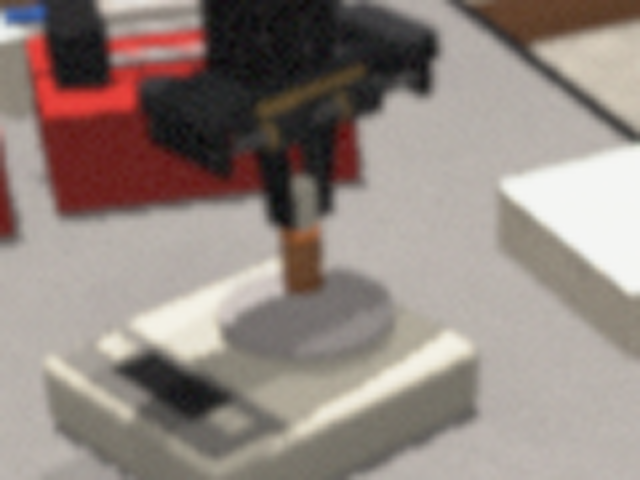

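The vial is over the pan: its base is at (303,290) and the pan centre at (305,315), consistent with being about 18 mm above it. I lower it slowly and watch the force.

Emit:
move_arm([
  {"dx": 0, "dy": 0, "dz": 0.5, "spin": 0},
  {"dx": 0, "dy": 0, "dz": 0.5, "spin": 0},
  {"dx": 0, "dy": 0, "dz": 0.3, "spin": 0},
  {"dx": 0, "dy": 0, "dz": 0.2, "spin": 0},
  {"dx": 0, "dy": 0, "dz": 0, "spin": 0},
  {"dx": 0, "dy": 0, "dz": 0, "spin": 0},
])

```text
time: 9.6
ee_pos: [0.5514, 0.2597, 0.3048]
eef_rot: [0.598, 0.802, 0.0, -0.0]
ft_force: [-0.8, 0.2, -0.9]
width: 0.0216
grip_force: 20.0
```

Emit:
move_arm([
  {"dx": 0, "dy": 0, "dz": 0.1, "spin": 0},
  {"dx": 0, "dy": 0, "dz": 0.1, "spin": 0},
  {"dx": 0, "dy": 0, "dz": 0, "spin": 0},
  {"dx": 0, "dy": 0, "dz": 0, "spin": 0},
])

```text
time: 10.0
ee_pos: [0.5514, 0.2597, 0.3027]
eef_rot: [0.598, 0.802, 0.0, -0.0]
ft_force: [0.5, -0.2, 0.5]
width: 0.0213
grip_force: 20.0
```

Emit:
move_arm([
  {"dx": 0, "dy": 0, "dz": 0.1, "spin": 0},
  {"dx": 0, "dy": 0, "dz": 0, "spin": 0},
  {"dx": 0, "dy": 0, "dz": 0, "spin": 0},
])

```text
time: 10.3
ee_pos: [0.5514, 0.2597, 0.3017]
eef_rot: [0.598, 0.802, 0.0, -0.0]
ft_force: [-0.6, 0.4, 0.2]
width: 0.0214
grip_force: 20.0
```

Emit:
move_arm([
  {"dx": 0, "dy": 0, "dz": 0.05, "spin": 0},
  {"dx": 0, "dy": 0, "dz": 0, "spin": 0},
  {"dx": 0, "dy": 0, "dz": 0, "spin": 0},
])

```text
time: 10.6
ee_pos: [0.5515, 0.2597, 0.3017]
eef_rot: [0.598, 0.802, 0.0, 0.0]
ft_force: [-1.7, -0.6, 5.4]
width: 0.0215
grip_force: 20.0
```

The force reads 5.4 N upwards, so the vial is seated. I release gently and then retreat straight up.

Emit:
move_arm([
  {"dx": 0, "dy": 0, "dz": 0, "spin": 0},
  {"dx": 0, "dy": 0, "dz": 0, "spin": 0},
  {"dx": 0, "dy": 0, "dz": 0, "spin": 0},
  {"dx": 0, "dy": 0, "dz": 0, "spin": 0},
  {"dx": 0, "dy": 0, "dz": 0, "spin": 0},
  {"dx": 0, "dy": 0, "dz": 0, "spin": 0},
], claw=6)

```text
time: 11.2
ee_pos: [0.5514, 0.2597, 0.3012]
eef_rot: [0.598, 0.802, -0.0, -0.0]
ft_force: [0.6, -0.3, 1.2]
width: 0.0573
grip_force: 0.0
```

Emit:
move_arm([
  {"dx": 0, "dy": 0, "dz": -0.5, "spin": 0},
  {"dx": 0, "dy": 0, "dz": -1.5, "spin": 0},
  {"dx": 0, "dy": 0, "dz": -2, "spin": 0},
  {"dx": 0, "dy": 0, "dz": -3, "spin": 0},
  {"dx": 0, "dy": 0, "dz": -3, "spin": 0},
  {"dx": 0, "dy": 0, "dz": -2, "spin": 0},
  {"dx": 0, "dy": 0, "dz": 0, "spin": 0},
  {"dx": 0, "dy": 0, "dz": 0, "spin": 0},
])

```text
time: 12.0
ee_pos: [0.5514, 0.2596, 0.4221]
eef_rot: [0.598, 0.802, 0.001, 0.0]
ft_force: [-0.8, -0.5, -0.7]
width: 0.0603
grip_force: 0.0
```

```bash
python3 - <<'E'
from bench import imaging
import cv2
b=(150,70,270,160); i=imaging.camera("side")["img"]
cv2.imwrite("pics/pan2.png",cv2.resize(i[b[1]:b[3],b[0]:b[2],::-1],(640,480),interpolation=cv2.INTER_CUBIC))
E
```

```text
(no output)
```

View pics/pan2.png

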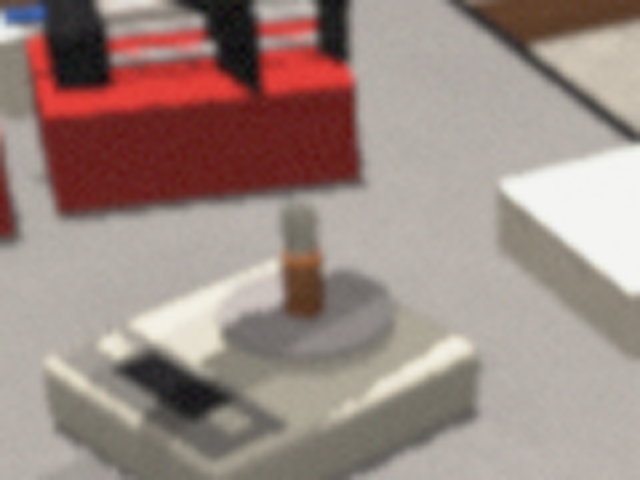

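The vial stands upright near the pan's centre, with its base at about (303,312), and the gripper is well clear above it.

```bash
python3 -c "
from bench import job
print(job.close_job())"
```

```text
the job is handed in; nothing more can be done
None
```

The tall-capped amber vial is standing upright and released near the centre of the balance pan, and the job is handed in (no verdict was returned).

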